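Set the vent shutters of a drive for its test run

TASK

Get the two repaired drive units ready for a test run: slide the orange shutter fully open so that the cooling fan is uncovered, and slide the blue shutter fully shut so that the terminals are covered. The shutters lie flush and have no handle, so press down on each with closed fingertips, only as hard as it takes to drag it, and never reach into the fan or terminal openings. Leave the other things on the bench where they are, and let go of both shutters at the end.

Things in the scene. Friction and masses are not known exactly. Their poses are not given: they have to be found in the camera images.
- fan_unit: Aluminium case with white cover, fixed, 190 (x) x 120 (y) x 115 mm. Origin: centre of underside, z up. Its top along own x: end rim -95 to -85 mm, fan window -85 to -35, blank deck -35 to 25, hood 25 to 95 (2.5 mm higher). The orange shutter lies in a track 70 mm wide (y -35 to 35), its top level with the side rims, 115 mm above the bench, and slides along x under the hood.
- fan_shutter (a joint): Position of the orange shutter, m: 0 = fully shut (fan covered, shutter against the end rim), 0.05 = fully open (mostly under the hood, fan uncovered). Grows along +x of fan_unit. Stiff slide with a stop at each end; stays where it is left; needs about 7 N along the slide to move.
- fan_press (a point): Point on top of the orange shutter (rigid plate 120 x 70 x 2 mm), mid-width, 30 mm from its window-side edge; moves with it: x = -55 mm of fan_unit when shut, -5 when open, so always exposed. x axis = opening direction, z up. Press here with closed fingertips: 15 to 20 N is enough to drag it without slip, over 30 N bends the cover.
- fan: Cooling fan in the well under the window, at x = -60 mm of fan_unit, 49 x 70 mm, its wire guard 9 mm below the cover's top. Not to be touched. Origin: centre of the well's floor, 30 mm below the cover's top.
- terminal_unit: Grey case with aluminium cover, fixed, 190 (x) x 120 (y) x 85 mm. Origin: centre of underside, z up. Its top along own x: end rim -95 to -85 mm, terminal window -85 to -35, blank deck -35 to 25, hood 25 to 95 (2.5 mm higher). The blue shutter lies in a track 70 mm wide (y -35 to 35), its top level with the side rims, 85 mm above the bench, and slides along x under the hood.
- terminal_shutter (a joint): Position of the blue shutter, m: 0 = fully shut (terminals covered, shutter against the end rim), 0.05 = fully open (mostly under the hood, terminals uncovered). Grows along +x of terminal_unit. Stiff slide with a stop at each end; stays where it is left; needs about 10 N along the slide to move.
- terminal_press (a point): Point on top of the blue shutter (rigid plate 120 x 70 x 2 mm), mid-width, 30 mm from its window-side edge; moves with it: x = -55 mm of terminal_unit when shut, -5 when open, so always exposed. x axis = opening direction, z up. Press here with closed fingertips: 15 to 20 N is enough to drag it without slip, over 30 N bends the cover.
- terminals: Green board with two black terminal strips in the well under the window, at x = -60 mm of terminal_unit, 49 x 70 mm, strips' tops 14 mm below the cover's top. Not to be touched. Origin: centre of the well's floor, 30 mm below the cover's top.
- capacitor: Loose black capacitor standing between the two units, 36 mm across, 67 mm high with its two brass terminals. Origin: centre of its underside. Leave it alone.
- screwdriver: Loose screwdriver with red handle lying to the right of the units, about 200 mm long. Leave it alone.
- meter: Loose orange test meter lying to the left, 150 x 76 x 44 mm. Origin: centre of its underside. Leave it alone.
Things that resemble listed ones, but are neither listed nor needed, are in the scene too. Leave any purple or yellow look-alike of the fan_unit alone. Leave any brown look-alike of the terminal_unit alone.

How it is judged:
By the outcome, as a careful person would: the job done as asked, in the order asked, and still so for the second after the job is handed in, with the robot touching nothing.
It also fails if it takes over 58 s, if anything falls off the work surface, if the arm or the gripper's body presses on something with over 40 N, if the wrist force passes 120 N, or if a joint passes its speed limit or range.

ROBOT

A 7-joint arm with a two-finger parallel gripper is mounted at the origin on the work surface. World frame = base frame: x ahead of the robot, y to its left, z up, the work surface at z = 0. Lengths are in mm, angles in rad, forces in N, time in s.
With the tool pointing down it reaches from about 400 to 875 mm from the base axis. Payload 4.4 kg.
Tool frame: the origin (TCP) lies at the very end of the fingers, on their centre line; the grasp point (between the pads) lies 19 mm behind it; z points along the fingers, y is the direction in which the jaws open and shut (so a half turn about z gives the same grasp; the last joint's range is limited). The gripper opens to 85 mm and grips with 20 to 120 N. Pads are 22 mm wide; open, the fingers measure 114 mm over their backs; the gripper's body (76 mm by 85 mm) begins 54 mm behind the grasp point. The pads swing forward as they close: fully open they stand 13 mm farther back than shut.
Start: joints at [1.083, 0.628, 0.038, 1.517, -0.027, 0.996, -0.02], TCP at [266.14, -593.032, 231.313] pointing down, gripper open.
Joint ranges: [-3.06, 3.06], [-0.37, 2.12], [-1.25, 1.32], [0.18, 2.47], [-1.1, 4.24], [0.23, 1.98], [-2.94, 2.94]. Speed limits (rad/s): [2.57, 2.57, 3.14, 3.14, 3.14, 3.14, 3.14].

INTERFACE

Orientations are given as [roll, pitch, yaw] about the fixed x, y, z axes, in that order (R = Rz(yaw) Ry(pitch) Rx(roll)).
In Python, from cell import read_state, get_image, calibration, finish_job gives the robot as it stands. The module is installed in compiled form; this text tells all that it offers.
- The arm moves only by the tool apply_moves, never from a script. Its argument "increments" is a list of rows, each an object of numbers: "tx", "ty", "tz": the shift along the world's x, y, z in m; "rx", "ry", "rz": the turn, a rotation vector about the world's x, y, z in units of 5 degrees (1.0 is 5 degrees); "claw": the finger opening in m, from 0 to 0.0854. In form: [{"tx": .., "ty": .., "tz": .., "rx": .., "ry": .., "rz": .., "claw": ..}, ...]. A call has 1 to 12 rows; each row is the pose to reach, as a shift and turn from the pose commanded when the call began; what a row does not reach only later rows make up. A row lasts 1/10 s, in which the tool goes at most 50 mm and 8.59 degrees, less where a joint would pass 70% of its speed; a pose out of reach is approached as far as the arm can. A call with a gripper value outside its range is refused whole. The fingers move at their own pace and stop on an object; the grip force is fixed at half the most. Time passes only in rows, so rows that repeat a pose let the fingers close. It gives the time, the measured TCP pose, the force and the opening at its end, in the units of the state.
- read_state(): the state, without advancing time (a new reading comes with each control period).
- get_image(name): name is "side" or "top" or "wrist"; returns the picture (420x560x3 uint8, red, green, blue); there is no depth.
- calibration(name): a dict with "camera_matrix" (3x3 intrinsics, pixels), "origin" and "attitude" of the camera in the world. Camera axes: x right, y up, looking along -z (the intrinsics and any distortion apply to the point x, -y, -z); pixel columns grow to the right and rows downward; lengths in mm; the calibration is good to about 2 mm. A picture is of the moment at which its call begins: read the wrist's pose just before it. calibration takes no time and is no camera call; for the wrist camera it gives the pose at the moment of the call.
- finish_job(): hands the job in, once; it reports no verdict.
The state is a dict: "clock": time; "qpos": joint angles; "qd": joint speeds; "tau": joint torques, N m; "eef_pos": TCP position; "tool_rot": TCP orientation; "force": force on the tool from outside, world axes, zero at the start; "torque": the same for the moment, N m; "width": finger opening in mm.
Only numpy, scipy, OpenCV 4.12 (cv2) and the standard library are available. Lean on these libraries where they do the work, as an engineer would, in place of code of your own. Each camera call takes 0.05 s, during which the arm holds its last target. There are 200 camera calls.

## Working session

There is one attempt and no reset: what is moved stays moved. The work goes in short steps, Python scripts to look and compute and a tool call to move; the robot and the scene stay as the last step left them, time stands still between calls to the robot, and variables do not carry over. Pictures are saved under pics/ and viewed, about 8 in all and at most 12, crops included, and the job is handed in when it is done.

Besides the shell and the picture viewer there is one more tool, called after "Emit:" by a JSON object that holds its "fn" and its "kwargs", one argument or row to a line. apply_moves: Moves the arm, as the interface text tells. Its arguments: {"type":"object","properties":{"increments":{"type":"array"}},"required":["increments"]}

```bash
mkdir -p pics
python3 - <<'E'
from cell import *
import cv2
s=read_state();print(s)
for n in("top","side"):
    c=calibration(n);print(n,c)
    cv2.imwrite(f"pics/{n}0.png",get_image(n)[:,:,::-1])
E
```

```text
{'clock': 0.0, 'qpos': array([ 1.08321029,  0.62936284,  0.03844406,  1.51838315, -0.02701159,
        0.9962805 , -0.01998027]), 'qd': array([ 1.74309188e-03,  1.11001091e-03, -1.22711108e-04, -8.09806265e-04,
        2.66277618e-04,  1.22263999e-03, -5.38989600e-05]), 'tau': array([ 6.06809135e-04, -5.63403583e+01,  1.22561339e+00, -1.93446761e+01,
        1.06080904e-02,  1.06984875e-02, -2.47553402e-05]), 'eef_pos': array([ 265.87423103, -592.44668857,  230.3734443 ]), 'tool_rot': array([-3.13967692e+00,  1.78999140e-05,  4.21797424e-01]), 'force': array([-0.76239089,  0.47659076, -0.42502304]), 'torque': array([-0.04292467,  0.03581036, -0.01770641]), 'width': 85.40659463509118}
top {'camera_matrix': array([[450.09686115,   0.        , 282.04967936],
       [  0.        , 450.09686115, 208.15369699],
       [  0.        ,   0.        ,   1.        ]]), 'origin': array([ 366.97717742,   14.25373303, 1313.06765323]), 'attitude': array([ 0.15829965, -0.0219497 , -1.59139882])}
side {'camera_matrix': array([[385.32449352,   0.        , 278.12064944],
       [  0.        , 385.32449352, 213.48440631],
       [  0.        ,   0.        ,   1.        ]]), 'origin': array([1016.10236084,  551.38349265,  755.85602481]), 'attitude': array([0.82549092, 0.01383649, 2.39776266])}
```

View pics/top0.png

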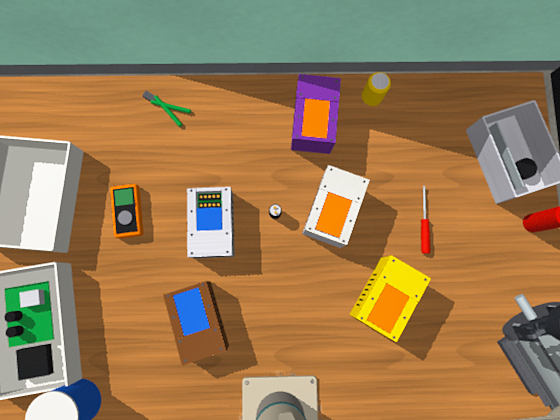

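View pics/side0.png

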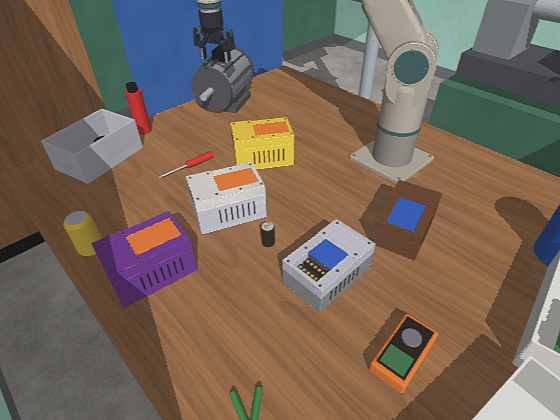

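Top view: the white fan_unit is at (337,205) with its orange plate shut, the hood at the far end. The grey terminal_unit is at (210,222), with blue visible at (210,218), the terminals at the far end and the hood nearer the robot. The purple, yellow and brown units are look-alikes. The side view agrees.

```bash
cat > h.py <<'E'
import numpy as np, cv2
from cell import *
from scipy.spatial.transform import Rotation as R
def ray(cal,px,z):
    K=cal["camera_matrix"]; px=np.atleast_2d(px).astype(float)
    d=(np.linalg.inv(K)@np.c_[px,np.ones(len(px))].T).T*[1,-1,-1]
    d=d@R.from_euler("xyz",cal["attitude"]).as_matrix().T
    o=np.array(cal["origin"]); return o+d*((z-o[2])/d[:,2])[:,None]
def blobs(img,lo,hi,amin=100):
    m=cv2.inRange(cv2.cvtColor(img,cv2.COLOR_RGB2HSV),np.array(lo),np.array(hi))
    return [c for c in cv2.findContours(m,cv2.RETR_EXTERNAL,cv2.CHAIN_APPROX_NONE)[0] if cv2.contourArea(c)>amin]
OR=((5,150,120),(18,255,255)); BL=((100,150,80),(120,255,255))
def show(name,img,cal):
    for col,(lo,hi),z in(("orange",OR,115),("blue",BL,85)):
        for c in blobs(img,lo,hi):
            w=ray(cal,c[:,0]+0.0,z)[:,:2].astype(np.float32)
            r=cv2.minAreaRect(w); b=cv2.boxPoints(r)
            print(name,col,c[:,0].mean(0).round(),"c",np.round(r[0],1),"size",np.round(r[1],1),"ang",round(r[2],1),"box",b.round().tolist())
E
python3 - <<'E'
from h import *
for n in("top","side"):
    show(n,cv2.imread(f"pics/{n}0.png")[:,:,::-1].copy(),calibration(n))
im=cv2.imread("pics/top0.png")[:,:,::-1].copy();cal=calibration("top")
for z,lo,hi in((115,(0,0,170),(180,50,255)),(85,(0,0,150),(180,50,255))):
    for c in blobs(im,lo,hi,800):
        w=ray(cal,c[:,0],z)[:,:2].astype(np.float32);r=cv2.minAreaRect(w)
        print(z,c[:,0].mean(0).round(),r)
c=calibration("wrist");s=read_state();print(c,s["eef_pos"])
E
```

```text
top orange [ 12. 410.] c [ 63.7 664.4] size [66.1 47. ] ang 88.5 box [[39.0, 632.0], [86.0, 631.0], [88.0, 697.0], [41.0, 698.0]]
top orange [ 93. 373.] c [145.6 467.8] size [61.6 26.6] ang 88.6 box [[132.0, 437.0], [158.0, 437.0], [160.0, 498.0], [133.0, 499.0]]
top orange [ 41. 259.] c [424.8 602.5] size [248.3  44. ] ang 86.6 box [[395.0, 480.0], [439.0, 477.0], [454.0, 725.0], [410.0, 728.0]]
top orange [541. 194.] c [ 586.5 -724.9] size [13.9 90.6] ang 2.4 box [[578.0, -680.0], [581.0, -770.0], [595.0, -770.0], [591.0, -679.0]]
top orange [315. 118.] c [ 811.5 -114.1] size [ 68.7 109.2] ang 83.2 box [[753.0, -142.0], [862.0, -155.0], [870.0, -86.0], [761.0, -74.0]]
top orange [417.  88.] c [ 897.7 -404.4] size [150.9  21. ] ang 89.4 box [[886.0, -480.0], [907.0, -480.0], [909.0, -329.0], [888.0, -329.0]]
top orange [353.  83.] c [ 911.6 -225.7] size [71.6 21. ] ang 89.4 box [[901.0, -261.0], [922.0, -262.0], [922.0, -190.0], [901.0, -190.0]]
top orange [495.  82.] c [ 911.7 -644.8] size [250.8  24.2] ang 89.4 box [[898.0, -770.0], [922.0, -770.0], [925.0, -520.0], [901.0, -519.0
[... 2862 characters left out ...]
79931998252869)
85 [336. 205.] ((568.41943359375, -166.88595581054688), (126.3405532836914, 205.1107940673828), 68.48133087158203)
85 [ 33. 178.] ((619.59716796875, 685.3175659179688), (196.33377075195312, 307.9224548339844), 84.2540054321289)
85 [517. 164.] ((704.9411010742188, -690.6241455078125), (223.60400390625, 228.31857299804688), 17.077184677124023)
{'camera_matrix': array([[302.20587767,   0.        , 280.17878601],
       [  0.        , 302.20587767, 211.52078359],
       [  0.        ,   0.        ,   1.        ]]), 'origin': array([ 340.25076382, -559.1917755 ,  373.50300436]), 'attitude': array([-0.32132243,  0.00130268, -1.14831347])} [ 265.91725548 -592.50055389  230.46712778]
```

Emit:
{"fn": "apply_moves", "kwargs": {
  "increments": [
    {"tx": 0.02,"ty": 0.04,"tz": 0.005,"rz": -0.8,"claw": 0},
    {"tx": 0.04,"ty": 0.08,"tz": 0.01,"rz": -1.6,"claw": 0},
    {"tx": 0.07,"ty": 0.12,"tz": 0.02,"rz": -2.4,"claw": 0},
    {"tx": 0.09,"ty": 0.16,"tz": 0.02,"rz": -3.2,"claw": 0},
    {"tx": 0.11,"ty": 0.2,"tz": 0.02,"rz": -4.0,"claw": 0},
    {"tx": 0.13,"ty": 0.24,"tz": 0.02,"rz": -4.8,"claw": 0},
    {"tx": 0.16,"ty": 0.28,"tz": 0.02,"rz": -5.6,"claw": 0},
    {"tx": 0.18,"ty": 0.32,"tz": 0.02,"rz": -6.4,"claw": 0},
    {"tx": 0.2,"ty": 0.36,"tz": 0.02,"rz": -7.2,"claw": 0},
    {"tx": 0.22,"ty": 0.4,"tz": 0.02,"rz": -8.0,"claw": 0},
    {"tx": 0.24,"ty": 0.43,"tz": 0.02,"rz": -8.6,"claw": 0},
    {"tx": 0.253,"ty": 0.45,"tz": 0.02,"rz": -9.1,"claw": 0}
  ]
}}

```text
$.increments[0]: bad value
```

Run:
```python
from h import *
s=read_state();c=calibration("wrist");im=get_image("wrist");cv2.imwrite("pics/w1.png",im[:,:,::-1])
print(s["clock"],s["eef_pos"],s["tool_rot"],s["force"],s["width"],s["qpos"]);print(c["origin"],c["attitude"])
show("wrist",im,c)
```

```text
0.1 [ 265.91725548 -592.50055389  230.46712778] [-3.13984618e+00 -5.03510184e-06  4.21833894e-01] [ 1.23352754  0.56073791 -0.64611055] 85.61493126397788 [ 1.08321687  0.62928196  0.0384103   1.51825219 -0.02700451  0.99632162
 -0.01997134]
[ 340.25076382 -559.1917755   373.50300436] [-0.32132243  0.00130268 -1.14831347]
wrist orange [224. 169.] c [ 239.5 -550.5] size [331.6 533.5] ang 60.1 box [[-74.0, -561.0], [388.0, -827.0], [553.0, -540.0], [91.0, -274.0]]
wrist blue [458. 399.] c [ 117.6 -908.2] size [41.4 11.1] ang 73.5 box [[106.0, -926.0], [117.0, -930.0], [129.0, -890.0], [118.0, -887.0]]
wrist blue [512. 321.] c [ 240.2 -918.3] size [209.8 100. ] ang 82.6 box [[177.0, -1016.0], [276.0, -1029.0], [303.0, -821.0], [204.0, -808.0]]
```

View pics/w1.png

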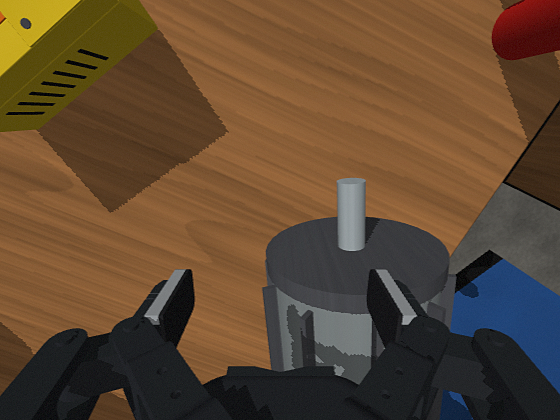

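The move was refused because rows need all keys, so the arm hasn't moved. The wrist view shows only the motor under the gripper (355,260) and the corner of the yellow unit. I'll lift first, then travel.

Emit:
{"fn": "apply_moves", "kwargs": {
  "increments": [
    {"tx": 0,"ty": 0,"tz": 0.03,"rx": 0,"ry": 0,"rz": 0,"claw": 0.08},
    {"tx": 0.01,"ty": 0.03,"tz": 0.06,"rx": 0,"ry": 0,"rz": -0.8,"claw": 0.08},
    {"tx": 0.04,"ty": 0.07,"tz": 0.06,"rx": 0,"ry": 0,"rz": -1.6,"claw": 0},
    {"tx": 0.06,"ty": 0.11,"tz": 0.06,"rx": 0,"ry": 0,"rz": -2.4,"claw": 0},
    {"tx": 0.09,"ty": 0.16,"tz": 0.06,"rx": 0,"ry": 0,"rz": -3.4,"claw": 0},
    {"tx": 0.11,"ty": 0.2,"tz": 0.06,"rx": 0,"ry": 0,"rz": -4.2,"claw": 0},
    {"tx": 0.13,"ty": 0.24,"tz": 0.06,"rx": 0,"ry": 0,"rz": -5,"claw": 0},
    {"tx": 0.16,"ty": 0.28,"tz": 0.06,"rx": 0,"ry": 0,"rz": -5.8,"claw": 0},
    {"tx": 0.18,"ty": 0.32,"tz": 0.06,"rx": 0,"ry": 0,"rz": -6.6,"claw": 0},
    {"tx": 0.21,"ty": 0.37,"tz": 0.05,"rx": 0,"ry": 0,"rz": -7.5,"claw": 0},
    {"tx": 0.23,"ty": 0.41,"tz": 0.04,"rx": 0,"ry": 0,"rz": -8.3,"claw": 0},
    {"tx": 0.253,"ty": 0.45,"tz": 0.03,"rx": 0,"ry": 0,"rz": -9.1,"claw": 0}
  ]
}}

```text
clock: 1.35
eef_pos: [518.6, -143.0, 261.5]
tool_rot: [-3.142, -0.0, -0.375]
force: [1.4, -0.9, 0.1]
width: 0.2
```

Run:
```python
from h import *
s=read_state();c=calibration("wrist");im=get_image("wrist");cv2.imwrite("pics/w2.png",im[:,:,::-1])
print(s["clock"],s["eef_pos"],s["tool_rot"],s["force"],s["width"],s["qpos"]);print(c["origin"],c["attitude"])
show("wrist",im,c)
```

```text
1.35 [ 518.57384654 -142.9935322   261.51816044] [-3.14156814e+00 -1.82398915e-04 -3.75387883e-01] [ 1.37100064 -0.91914363  0.06699895] 0.20671351210428868 [ 0.10664583  0.43563939  0.15945673  1.79665843 -0.08459864  0.9157065
 -1.64315204]
[ 594.25216178 -172.25551501  404.53822176] [-3.20595651e-01 -8.41151158e-04 -1.94543529e+00]
wrist orange [ 27. 404.] c [381.1 251.6] size [16.8 98.1] ang 6.7 box [[367.0, 299.0], [379.0, 202.0], [395.0, 204.0], [384.0, 301.0]]
wrist orange [534. 382.] c [ 178.5 -341.3] size [77.6 41.3] ang 88.7 box [[157.0, -380.0], [198.0, -381.0], [200.0, -303.0], [159.0, -302.0]]
wrist orange [ 42. 379.] c [409.6 212. ] size [ 15.7 158. ] ang 6.9 box [[392.0, 290.0], [411.0, 133.0], [427.0, 135.0], [408.0, 291.0]]
wrist orange [534. 349.] c [ 234.7 -355.1] size [ 9.1 58.5] ang 1.9 box [[229.0, -326.0], [231.0, -384.0], [240.0, -384.0], [238.0, -326.0]]
wrist orange [538. 334.] c [ 255.4 -360.9] size [51.2 14.1] ang 89.6 box [[248.0, -386.0], [262.0, -387.0], [263.0, -335.0], [249.0, -335.0]]
wrist orange [545. 310.] c [ 286.3 -372.9] size [14.6 33.5] ang 2.
[... 3009 characters left out ...]
 [649.0, -208.0]]
wrist orange [426.  35.] c [ 603.7 -306.8] size [118.1  13.3] ang 88.1 box [[595.0, -366.0], [608.0, -366.0], [612.0, -248.0], [599.0, -248.0]]
wrist orange [415.  14.] c [ 626.1 -304.7] size [14.6 79.2] ang 0.5 box [[618.0, -265.0], [619.0, -344.0], [634.0, -344.0], [633.0, -265.0]]
wrist orange [60. 28.] c [725.9 -21. ] size [115.2  24.1] ang 88.8 box [[713.0, -78.0], [737.0, -79.0], [739.0, 36.0], [715.0, 37.0]]
wrist orange [24. 10.] c [747.4  -7.6] size [19.9 67.6] ang 1.6 box [[737.0, 26.0], [738.0, -42.0], [758.0, -41.0], [756.0, 27.0]]
wrist blue [ 23. 274.] c [536.6 186.1] size [63.2 69.6] ang 1.3 box [[504.0, 220.0], [506.0, 151.0], [569.0, 152.0], [567.0, 222.0]]
```

View pics/w2.png

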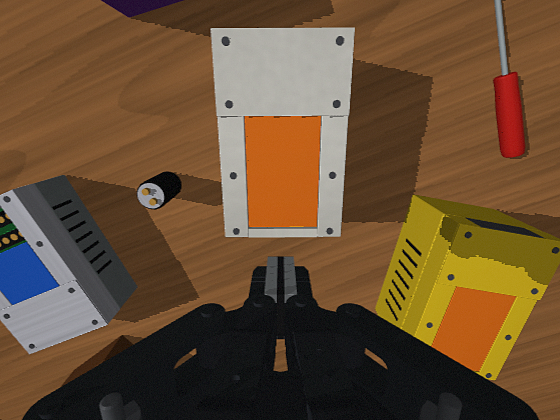

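Wrist view: the fan_unit is seen square on, with the orange plate (245–322, 115–228) fully shut and the capacitor clear at (160,190). The TCP is already above the press point (about 518,-143), so I go straight down and feel for contact.

Emit:
{"fn": "apply_moves", "kwargs": {
  "increments": [
    {"tx": 0,"ty": 0,"tz": -0.03,"rx": 0,"ry": 0,"rz": 0,"claw": 0},
    {"tx": 0,"ty": 0,"tz": -0.07,"rx": 0,"ry": 0,"rz": 0,"claw": 0},
    {"tx": 0,"ty": 0,"tz": -0.11,"rx": 0,"ry": 0,"rz": 0,"claw": 0},
    {"tx": 0,"ty": 0,"tz": -0.13,"rx": 0,"ry": 0,"rz": 0,"claw": 0},
    {"tx": 0,"ty": 0,"tz": -0.136,"rx": 0,"ry": 0,"rz": 0,"claw": 0},
    {"tx": 0,"ty": 0,"tz": -0.138,"rx": 0,"ry": 0,"rz": 0,"claw": 0},
    {"tx": 0,"ty": 0,"tz": -0.14,"rx": 0,"ry": 0,"rz": 0,"claw": 0},
    {"tx": 0,"ty": 0,"tz": -0.14,"rx": 0,"ry": 0,"rz": 0,"claw": 0}
  ]
}}

```text
clock: 2.2
eef_pos: [518.9, -145.2, 122.8]
tool_rot: [-3.141, -0.002, -0.372]
force: [-0.2, -0.2, -0.4]
width: 0.0
```

Emit:
{"fn": "apply_moves", "kwargs": {
  "increments": [
    {"tx": -0.001,"ty": 0.002,"tz": -0.002,"rx": 0,"ry": 0,"rz": 0,"claw": 0},
    {"tx": -0.001,"ty": 0.002,"tz": -0.004,"rx": 0,"ry": 0,"rz": 0,"claw": 0},
    {"tx": -0.001,"ty": 0.002,"tz": -0.006,"rx": 0,"ry": 0,"rz": 0,"claw": 0},
    {"tx": -0.001,"ty": 0.002,"tz": -0.006,"rx": 0,"ry": 0,"rz": 0,"claw": 0}
  ]
}}

```text
clock: 2.6
eef_pos: [517.0, -142.8, 115.6]
tool_rot: [3.142, 0.0, -0.372]
force: [0.3, 0.0, 0.2]
width: -0.2
```

Emit:
{"fn": "apply_moves", "kwargs": {
  "increments": [
    {"tx": 0,"ty": 0,"tz": -0.001,"rx": 0,"ry": 0,"rz": 0,"claw": 0},
    {"tx": 0,"ty": 0,"tz": -0.002,"rx": 0,"ry": 0,"rz": 0,"claw": 0},
    {"tx": 0,"ty": 0,"tz": -0.002,"rx": 0,"ry": 0,"rz": 0,"claw": 0}
  ]
}}

```text
clock: 2.9
eef_pos: [517.2, -142.9, 114.9]
tool_rot: [-3.141, -0.0, -0.373]
force: [-3.3, 1.6, 10.6]
width: -0.1
```

Emit:
{"fn": "apply_moves", "kwargs": {
  "increments": [
    {"tx": 0,"ty": 0,"tz": -0.0006,"rx": 0,"ry": 0,"rz": 0,"claw": 0},
    {"tx": 0,"ty": 0,"tz": -0.0006,"rx": 0,"ry": 0,"rz": 0,"claw": 0}
  ]
}}

```text
clock: 3.1
eef_pos: [517.2, -142.9, 114.9]
tool_rot: [-3.141, -0.001, -0.373]
force: [-4.0, 2.5, 15.3]
width: 0.0
```

Emit:
{"fn": "apply_moves", "kwargs": {
  "increments": [
    {"tx": 0.0009,"ty": -0.0004,"tz": -0.0003,"rx": 0,"ry": 0,"rz": 0,"claw": 0},
    {"tx": 0.0028,"ty": -0.0011,"tz": -0.0003,"rx": 0,"ry": 0,"rz": 0,"claw": 0},
    {"tx": 0.0047,"ty": -0.0018,"tz": -0.0003,"rx": 0,"ry": 0,"rz": 0,"claw": 0},
    {"tx": 0.0065,"ty": -0.0025,"tz": -0.0003,"rx": 0,"ry": 0,"rz": 0,"claw": 0},
    {"tx": 0.0084,"ty": -0.0033,"tz": -0.0003,"rx": 0,"ry": 0,"rz": 0,"claw": 0}
  ]
}}

```text
clock: 3.6
eef_pos: [524.5, -145.7, 114.8]
tool_rot: [-3.141, 0.002, -0.372]
force: [-7.4, 2.4, 20.2]
width: 0.0
```

Emit:
{"fn": "apply_moves", "kwargs": {
  "increments": [
    {"tx": 0.0028,"ty": -0.0011,"tz": 0.0002,"rx": 0,"ry": 0,"rz": 0,"claw": 0},
    {"tx": 0.0056,"ty": -0.0022,"tz": 0.0002,"rx": 0,"ry": 0,"rz": 0,"claw": 0},
    {"tx": 0.0084,"ty": -0.0033,"tz": 0.0002,"rx": 0,"ry": 0,"rz": 0,"claw": 0},
    {"tx": 0.0112,"ty": -0.0044,"tz": 0.0002,"rx": 0,"ry": 0,"rz": 0,"claw": 0},
    {"tx": 0.014,"ty": -0.0054,"tz": 0.0002,"rx": 0,"ry": 0,"rz": 0,"claw": 0},
    {"tx": 0.0168,"ty": -0.0065,"tz": 0.0002,"rx": 0,"ry": 0,"rz": 0,"claw": 0}
  ]
}}

```text
clock: 4.2
eef_pos: [541.0, -152.2, 114.8]
tool_rot: [-3.141, 0.002, -0.372]
force: [-5.8, 2.5, 17.8]
width: 0.2
```

Emit:
{"fn": "apply_moves", "kwargs": {
  "increments": [
    {"tx": 0.0028,"ty": -0.0011,"tz": 0,"rx": 0,"ry": 0,"rz": 0,"claw": 0},
    {"tx": 0.0056,"ty": -0.0022,"tz": 0,"rx": 0,"ry": 0,"rz": 0,"claw": 0},
    {"tx": 0.0084,"ty": -0.0033,"tz": 0,"rx": 0,"ry": 0,"rz": 0,"claw": 0},
    {"tx": 0.0112,"ty": -0.0044,"tz": 0,"rx": 0,"ry": 0,"rz": 0,"claw": 0},
    {"tx": 0.014,"ty": -0.0054,"tz": 0,"rx": 0,"ry": 0,"rz": 0,"claw": 0},
    {"tx": 0.0168,"ty": -0.0065,"tz": 0,"rx": 0,"ry": 0,"rz": 0,"claw": 0},
    {"tx": 0.0196,"ty": -0.0076,"tz": 0,"rx": 0,"ry": 0,"rz": 0,"claw": 0}
  ]
}}

```text
clock: 4.9
eef_pos: [560.6, -159.9, 114.9]
tool_rot: [-3.141, 0.002, -0.372]
force: [-6.9, 2.8, 18.3]
width: 0.1
```

Emit:
{"fn": "apply_moves", "kwargs": {
  "increments": [
    {"tx": 0.0009,"ty": -0.0004,"tz": 0,"rx": 0,"ry": 0,"rz": 0,"claw": 0},
    {"tx": 0.0019,"ty": -0.0007,"tz": 0,"rx": 0,"ry": 0,"rz": 0,"claw": 0},
    {"tx": 0.0028,"ty": -0.0011,"tz": 0,"rx": 0,"ry": 0,"rz": 0,"claw": 0},
    {"tx": 0.0037,"ty": -0.0014,"tz": 0,"rx": 0,"ry": 0,"rz": 0,"claw": 0},
    {"tx": 0.0037,"ty": -0.0014,"tz": 0,"rx": 0,"ry": 0,"rz": 0,"claw": 0}
  ]
}}

```text
clock: 5.4
eef_pos: [562.6, -160.6, 114.8]
tool_rot: [-3.141, 0.006, -0.372]
force: [-10.2, 3.4, 20.8]
width: 0.5
```

Emit:
{"fn": "apply_moves", "kwargs": {
  "increments": [
    {"tx": 0.0009,"ty": -0.0004,"tz": 0,"rx": 0,"ry": 0,"rz": 0,"claw": 0},
    {"tx": 0.0014,"ty": -0.0006,"tz": 0.0001,"rx": 0,"ry": 0,"rz": 0,"claw": 0},
    {"tx": 0.0014,"ty": -0.0006,"tz": 0.0001,"rx": 0,"ry": 0,"rz": 0,"claw": 0}
  ]
}}

```text
clock: 5.7
eef_pos: [562.6, -160.6, 114.8]
tool_rot: [-3.141, 0.009, -0.372]
force: [-12.1, 4.9, 22.6]
width: -0.0
```

It's against the stop: force is rising with no motion. Now I ease off, lift and check.

Emit:
{"fn": "apply_moves", "kwargs": {
  "increments": [
    {"tx": -0.0015,"ty": 0.0006,"tz": 0.001,"rx": 0,"ry": 0,"rz": 0,"claw": 0},
    {"tx": -0.002,"ty": 0.0008,"tz": 0.006,"rx": 0,"ry": 0,"rz": 0,"claw": 0},
    {"tx": -0.002,"ty": 0.0008,"tz": 0.03,"rx": 0,"ry": 0,"rz": 0,"claw": 0},
    {"tx": -0.002,"ty": 0.0008,"tz": 0.07,"rx": 0,"ry": 0,"rz": 0,"claw": 0},
    {"tx": -0.02,"ty": 0.02,"tz": 0.11,"rx": 0,"ry": 0,"rz": 0,"claw": 0},
    {"tx": -0.03,"ty": 0.06,"tz": 0.13,"rx": 0,"ry": 0,"rz": 0.5,"claw": 0},
    {"tx": -0.03,"ty": 0.06,"tz": 0.13,"rx": 0,"ry": 0,"rz": 0.5,"claw": 0}
  ]
}}

```text
clock: 6.4
eef_pos: [538.3, -96.6, 246.4]
tool_rot: [-3.137, -0.004, -0.321]
force: [0.5, 0.2, -0.7]
width: 0.3
```

Run:
```python
from h import *
s=read_state();c=calibration("wrist");im=get_image("wrist");cv2.imwrite("pics/w3.png",im[:,:,::-1])
print(s["clock"],s["eef_pos"],s["tool_rot"],s["force"])
show("wrist",im,c)
```

```text
6.4 [538.34424423 -96.58925768 246.42908874] [-3.13650807 -0.00424164 -0.32118536] [ 0.48359416  0.17776562 -0.73833955]
wrist orange [545. 407.] c [ 195.8 -321.9] size [34. 34.] ang 18.8 box [[174.0, -311.0], [185.0, -343.0], [217.0, -333.0], [206.0, -300.0]]
wrist orange [ 31. 400.] c [397.8 264.1] size [ 19.4 103.2] ang 16.1 box [[374.0, 311.0], [403.0, 212.0], [421.0, 217.0], [393.0, 316.0]]
wrist orange [ 18. 356.] c [459.  244.2] size [ 9.4 63.9] ang 6.9 box [[451.0, 275.0], [458.0, 212.0], [467.0, 213.0], [460.0, 276.0]]
wrist orange [280. 354.] c [367.1 -39.9] size [13.2 41.7] ang 67.4 box [[345.0, -38.0], [384.0, -54.0], [389.0, -42.0], [350.0, -26.0]]
wrist orange [ 68. 362.] c [438.4 179.7] size [ 47.1 262. ] ang 8.2 box [[397.0, 306.0], [434.0, 47.0], [480.0, 53.0], [443.0, 313.0]]
wrist orange [ 10. 327.] c [496.8 231. ] size [16.4 36. ] ang 1.7 box [[488.0, 249.0], [489.0, 213.0], [506.0, 213.0], [504.0, 249.0]]
wrist orange [516. 347.] c [ 288.8 -286.8] size [ 70.5 108.9] ang 58.2 box [[224.0, -288.0], [317.0, -346.0], [354.0, -286.0], [261.0, -228.0]]
wrist orange [23
[... 1635 characters left out ...]
.0, -246.0]]
wrist orange [156. 115.] c [623.7  12.6] size [249.  218.4] ang 68.7 box [[477.0, -64.0], [680.0, -143.0], [771.0, 89.0], [567.0, 168.0]]
wrist orange [495.  16.] c [ 632.  -301.8] size [14.6 95.6] ang 0.6 box [[624.0, -254.0], [625.0, -350.0], [640.0, -349.0], [639.0, -254.0]]
wrist orange [387.  16.] c [ 657.7 -221.6] size [14.5 54.5] ang 13.0 box [[645.0, -197.0], [657.0, -250.0], [671.0, -247.0], [659.0, -193.0]]
wrist orange [73. 26.] c [737.4   8.8] size [152.2  40.4] ang 85.6 box [[711.0, -66.0], [752.0, -69.0], [763.0, 83.0], [723.0, 86.0]]
wrist blue [ 46. 270.] c [536.6 186.1] size [63.4 69.7] ang 1.2 box [[504.0, 220.0], [506.0, 151.0], [569.0, 152.0], [568.0, 222.0]]
```

View pics/w3.png

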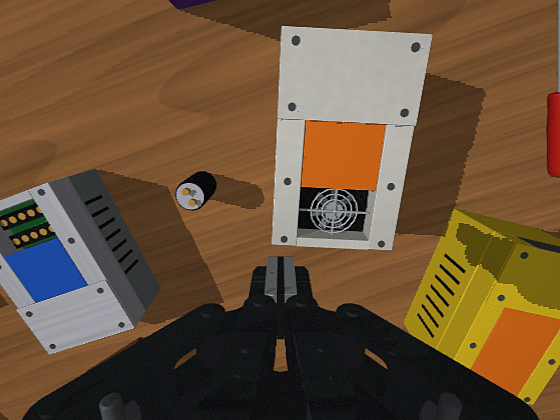

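The wrist view shows the fan uncovered at (335,210), with 60 mm of orange plate still exposed, which matches fully open. Next is the blue press point at about (538,186.5), z 85.

Emit:
{"fn": "apply_moves", "kwargs": {
  "increments": [
    {"tx": 0,"ty": 0.03,"tz": 0,"rx": 0,"ry": 0,"rz": 0.5,"claw": 0},
    {"tx": 0,"ty": 0.07,"tz": 0,"rx": 0,"ry": 0,"rz": 1,"claw": 0},
    {"tx": 0,"ty": 0.11,"tz": 0,"rx": 0,"ry": 0,"rz": 1.6,"claw": 0},
    {"tx": 0,"ty": 0.15,"tz": 0,"rx": 0,"ry": 0,"rz": 2.2,"claw": 0},
    {"tx": 0,"ty": 0.19,"tz": 0,"rx": 0,"ry": 0,"rz": 2.8,"claw": 0},
    {"tx": 0,"ty": 0.23,"tz": 0,"rx": 0,"ry": 0,"rz": 3.4,"claw": 0},
    {"tx": 0,"ty": 0.265,"tz": 0,"rx": 0,"ry": 0,"rz": 3.9,"claw": 0},
    {"tx": 0,"ty": 0.283,"tz": -0.02,"rx": 0,"ry": 0,"rz": 3.9,"claw": 0},
    {"tx": 0,"ty": 0.283,"tz": -0.06,"rx": 0,"ry": 0,"rz": 3.9,"claw": 0},
    {"tx": 0,"ty": 0.283,"tz": -0.1,"rx": 0,"ry": 0,"rz": 3.9,"claw": 0},
    {"tx": 0,"ty": 0.283,"tz": -0.11,"rx": 0,"ry": 0,"rz": 3.9,"claw": 0},
    {"tx": 0,"ty": 0.283,"tz": -0.11,"rx": 0,"ry": 0,"rz": 3.9,"claw": 0}
  ]
}}

```text
clock: 7.65
eef_pos: [536.3, 179.6, 131.4]
tool_rot: [3.14, 0.004, 0.011]
force: [0.7, 0.6, 0.2]
width: -0.0
```

Emit:
{"fn": "apply_moves", "kwargs": {
  "increments": [
    {"tx": 0.002,"ty": 0.007,"tz": -0.02,"rx": 0,"ry": 0,"rz": 0.1,"claw": 0},
    {"tx": 0.002,"ty": 0.007,"tz": -0.034,"rx": 0,"ry": 0,"rz": 0.1,"claw": 0},
    {"tx": 0.002,"ty": 0.007,"tz": -0.038,"rx": 0,"ry": 0,"rz": 0.1,"claw": 0},
    {"tx": 0.002,"ty": 0.007,"tz": -0.039,"rx": 0,"ry": 0,"rz": 0.1,"claw": 0},
    {"tx": 0.002,"ty": 0.007,"tz": -0.039,"rx": 0,"ry": 0,"rz": 0.1,"claw": 0}
  ]
}}

```text
clock: 8.15
eef_pos: [539.5, 187.5, 94.9]
tool_rot: [-3.141, -0.001, 0.02]
force: [-0.5, 0.4, 0.4]
width: 0.2
```

Emit:
{"fn": "apply_moves", "kwargs": {
  "increments": [
    {"tx": -0.001,"ty": -0.001,"tz": -0.003,"rx": 0,"ry": 0,"rz": 0,"claw": 0},
    {"tx": -0.001,"ty": -0.001,"tz": -0.006,"rx": 0,"ry": 0,"rz": 0,"claw": 0},
    {"tx": -0.001,"ty": -0.001,"tz": -0.0085,"rx": 0,"ry": 0,"rz": 0,"claw": 0},
    {"tx": -0.001,"ty": -0.001,"tz": -0.0085,"rx": 0,"ry": 0,"rz": 0,"claw": 0},
    {"tx": -0.001,"ty": -0.001,"tz": -0.0085,"rx": 0,"ry": 0,"rz": 0,"claw": 0}
  ]
}}

```text
clock: 8.65
eef_pos: [537.9, 186.7, 85.6]
tool_rot: [3.142, 0.0, 0.02]
force: [0.3, 0.4, 0.4]
width: 0.2
```

Emit:
{"fn": "apply_moves", "kwargs": {
  "increments": [
    {"tx": 0,"ty": 0,"tz": -0.001,"rx": 0,"ry": 0,"rz": 0,"claw": 0},
    {"tx": 0,"ty": 0,"tz": -0.002,"rx": 0,"ry": 0,"rz": 0,"claw": 0},
    {"tx": 0,"ty": 0,"tz": -0.002,"rx": 0,"ry": 0,"rz": 0,"claw": 0}
  ]
}}

```text
clock: 8.95
eef_pos: [538.2, 186.8, 85.0]
tool_rot: [-3.141, -0.001, 0.02]
force: [-2.5, 0.1, 10.3]
width: -0.0
```

Emit:
{"fn": "apply_moves", "kwargs": {
  "increments": [
    {"tx": 0,"ty": 0,"tz": -0.0006,"rx": 0,"ry": 0,"rz": 0,"claw": 0},
    {"tx": 0.001,"ty": 0,"tz": -0.0008,"rx": 0,"ry": 0,"rz": 0,"claw": 0},
    {"tx": 0.003,"ty": 0.0001,"tz": -0.0008,"rx": 0,"ry": 0,"rz": 0,"claw": 0},
    {"tx": 0.005,"ty": 0.0001,"tz": -0.0008,"rx": 0,"ry": 0,"rz": 0,"claw": 0},
    {"tx": 0.007,"ty": 0.0002,"tz": -0.0008,"rx": 0,"ry": 0,"rz": 0,"claw": 0}
  ]
}}

```text
clock: 9.45
eef_pos: [541.9, 186.9, 84.8]
tool_rot: [3.141, 0.005, 0.021]
force: [-9.7, -1.3, 22.1]
width: -0.1
```

Emit:
{"fn": "apply_moves", "kwargs": {
  "increments": [
    {"tx": 0.002,"ty": 0,"tz": 0.0002,"rx": 0,"ry": 0,"rz": 0,"claw": 0},
    {"tx": 0.005,"ty": 0.0001,"tz": 0.0002,"rx": 0,"ry": 0,"rz": 0,"claw": 0},
    {"tx": 0.008,"ty": 0.0002,"tz": 0.0002,"rx": 0,"ry": 0,"rz": 0,"claw": 0},
    {"tx": 0.011,"ty": 0.0002,"tz": 0.0002,"rx": 0,"ry": 0,"rz": 0,"claw": 0}
  ]
}}

```text
clock: 9.85
eef_pos: [552.8, 187.2, 84.8]
tool_rot: [3.141, 0.006, 0.021]
force: [-10.7, -2.4, 20.7]
width: 0.0
```

Emit:
{"fn": "apply_moves", "kwargs": {
  "increments": [
    {"tx": 0.003,"ty": 0.0001,"tz": 0.0001,"rx": 0,"ry": 0,"rz": 0,"claw": 0},
    {"tx": 0.006,"ty": 0.0001,"tz": 0.0001,"rx": 0,"ry": 0,"rz": 0,"claw": 0},
    {"tx": 0.009,"ty": 0.0002,"tz": 0.0001,"rx": 0,"ry": 0,"rz": 0,"claw": 0},
    {"tx": 0.012,"ty": 0.0002,"tz": 0.0001,"rx": 0,"ry": 0,"rz": 0,"claw": 0},
    {"tx": 0.015,"ty": 0.0003,"tz": 0.0001,"rx": 0,"ry": 0,"rz": 0,"claw": 0},
    {"tx": 0.018,"ty": 0.0004,"tz": 0.0001,"rx": 0,"ry": 0,"rz": 0,"claw": 0},
    {"tx": 0.021,"ty": 0.0004,"tz": 0.0001,"rx": 0,"ry": 0,"rz": 0,"claw": 0},
    {"tx": 0.024,"ty": 0.0005,"tz": 0.0001,"rx": 0,"ry": 0,"rz": 0,"claw": 0},
    {"tx": 0.027,"ty": 0.0006,"tz": 0.0001,"rx": 0,"ry": 0,"rz": 0,"claw": 0}
  ]
}}

```text
clock: 10.75
eef_pos: [579.7, 187.7, 84.8]
tool_rot: [3.141, 0.006, 0.021]
force: [-9.9, -0.1, 18.5]
width: -0.1
```

Emit:
{"fn": "apply_moves", "kwargs": {
  "increments": [
    {"tx": 0.002,"ty": 0,"tz": -0.0001,"rx": 0,"ry": 0,"rz": 0,"claw": 0},
    {"tx": 0.004,"ty": 0.0001,"tz": -0.0001,"rx": 0,"ry": 0,"rz": 0,"claw": 0},
    {"tx": 0.006,"ty": 0.0001,"tz": -0.0001,"rx": 0,"ry": 0,"rz": 0,"claw": 0},
    {"tx": 0.007,"ty": 0.0001,"tz": -0.0001,"rx": 0,"ry": 0,"rz": 0,"claw": 0},
    {"tx": 0.008,"ty": 0.0002,"tz": -0.0001,"rx": 0,"ry": 0,"rz": 0,"claw": 0},
    {"tx": 0.009,"ty": 0.0002,"tz": -0.0001,"rx": 0,"ry": 0,"rz": 0,"claw": 0},
    {"tx": 0.009,"ty": 0.0002,"tz": -0.0001,"rx": 0,"ry": 0,"rz": 0,"claw": 0}
  ]
}}

```text
clock: 11.45
eef_pos: [585.6, 187.9, 84.7]
tool_rot: [3.14, 0.012, 0.021]
force: [-16.1, -2.1, 25.3]
width: 0.1
```

The force has climbed to 16 N with no motion, so it's on the stop. Now I ease off and lift.

Emit:
{"fn": "apply_moves", "kwargs": {
  "increments": [
    {"tx": -0.002,"ty": 0,"tz": 0.001,"rx": 0,"ry": 0,"rz": 0,"claw": 0},
    {"tx": -0.003,"ty": 0,"tz": 0.006,"rx": 0,"ry": 0,"rz": 0,"claw": 0},
    {"tx": -0.003,"ty": 0,"tz": 0.03,"rx": 0,"ry": 0,"rz": 0,"claw": 0},
    {"tx": -0.003,"ty": 0,"tz": 0.07,"rx": 0,"ry": 0,"rz": 0,"claw": 0},
    {"tx": -0.03,"ty": 0,"tz": 0.11,"rx": 0,"ry": 0,"rz": 0,"claw": 0},
    {"tx": -0.07,"ty": -0.02,"tz": 0.15,"rx": 0,"ry": 0,"rz": 0,"claw": 0},
    {"tx": -0.11,"ty": -0.04,"tz": 0.18,"rx": 0,"ry": 0,"rz": 0,"claw": 0},
    {"tx": -0.12,"ty": -0.06,"tz": 0.19,"rx": 0,"ry": 0,"rz": 0,"claw": 0},
    {"tx": -0.12,"ty": -0.06,"tz": 0.19,"rx": 0,"ry": 0,"rz": 0,"claw": 0},
    {"tx": -0.12,"ty": -0.06,"tz": 0.19,"rx": 0,"ry": 0,"rz": 0,"claw": 0}
  ]
}}

```text
clock: 12.45
eef_pos: [472.7, 127.9, 273.9]
tool_rot: [-3.141, -0.003, 0.019]
force: [-0.2, 0.3, -0.3]
width: 0.5
```

Run:
```python
from h import *
s=read_state();c=calibration("wrist");im=get_image("wrist");cv2.imwrite("pics/w4.png",im[:,:,::-1])
print(s["clock"],s["eef_pos"],s["force"])
show("wrist",im,c)
```

```text
12.45 [472.73063447 127.86363388 273.90877974] [-0.21140096  0.32253308 -0.29449375]
wrist orange [544. 409.] c [ 179.8 -229.8] size [55.7 31.4] ang 88.9 box [[164.0, -257.0], [195.0, -258.0], [196.0, -202.0], [165.0, -202.0]]
wrist orange [518. 381.] c [ 229.4 -178.4] size [117.8  33.3] ang 87.8 box [[211.0, -237.0], [244.0, -238.0], [248.0, -120.0], [215.0, -119.0]]
wrist orange [448. 337.] c [297.2 -88.1] size [189.6  51.4] ang 58.7 box [[226.0, -156.0], [270.0, -183.0], [368.0, -20.0], [324.0, 6.0]]
wrist orange [101. 330.] c [284.7 334.8] size [115.3  74.4] ang 86.7 box [[244.0, 279.0], [318.0, 275.0], [325.0, 390.0], [251.0, 395.0]]
wrist orange [553. 115.] c [ 554.4 -126.6] size [38.6 18.5] ang 17.2 box [[533.0, -124.0], [539.0, -141.0], [576.0, -130.0], [570.0, -112.0]]
wrist orange [182. 189.] c [465.2 127.9] size [590.2 305.1] ang 87.1 box [[298.0, -159.0], [602.0, -175.0], [633.0, 415.0], [328.0, 430.0]]
wrist orange [381.  78.] c [551.3  45.8] size [189.9 258. ] ang 1.1 box [[454.0, 173.0], [459.0, -85.0], [649.0, -81.0], [644.0, 177.0]]
wrist orange [123.   8.] c [634.7 270.9] size [ 14.1 205.1] ang 1.1 box [[626.0, 373.0], [630.0, 168.0], [644.0, 169.0], [640.0, 374.0]]
wrist blue [ 29. 399.] c [151.  488.8] size [ 33.9 130.3] ang 41.2 box [[95.0, 527.0], [181.0, 429.0], [207.0, 451.0], [121.0, 549.0]]
wrist blue [188. 299.] c [320.8 241.3] size [45.2 70.3] ang 16.7 box [[289.0, 268.0], [309.0, 201.0], [352.0, 214.0], [332.0, 281.0]]
wrist blue [225. 100.] c [560.3 186.8] size [109.1  69.9] ang 1.2 box [[505.0, 221.0], [506.0, 151.0], [616.0, 153.0], [614.0, 223.0]]
```

View pics/w4.png

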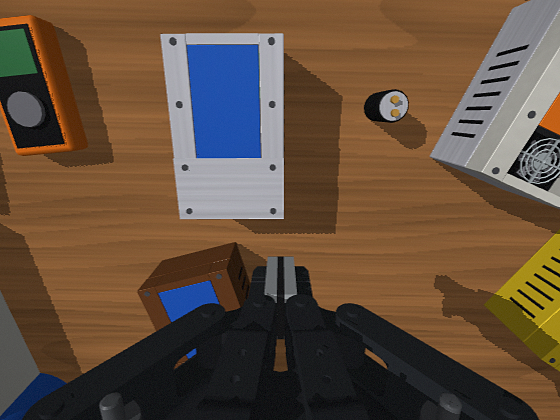

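The blue plate (190–260, 44–158) now covers the terminals, with 109 mm exposed of the nominal 110. The fan is still open, and the capacitor and meter look undisturbed. The arm is clear, so I'm handing in.

```bash
python3 -c "
from cell import *
print(finish_job())"
```

```text
the job is handed in; nothing more can be done
None
```

The orange shutter is open and the blue shutter is shut, done in that order and handed in at about 12.5 s of the 58 s allowed.

| Shutter | Highest press reading | Side force at the stop | Plate exposed at the end | Nominal |
|---|---|---|---|---|
| Orange (fan), open | 22.6 N | 13 N, no further movement | 60 mm | 60 mm |
| Blue (terminals), shut | 25.3 N | 16 N, no further movement | 109 mm | 110 mm |

- **Press force:** Both peaks came against the end stops. They went above the suggested 15 to 20 N but stayed under the 30 N limit. These are readings at the end of each move, so a brief higher peak between them would not show.
- **Fingertip travel:** It came out slightly short of the 50 mm stroke, at 48.8 mm for orange and 47.4 mm for blue. I put this down to tool tilt and, for blue, about 3 mm more plate exposed than nominal at the start. The exposed lengths support full travel within about 1 mm.
- **Last check:** The final wrist picture showed the fan uncovered, the terminals covered, and the capacitor and meter looking undisturbed. The screwdriver was out of that view; the arm did not go near it. The arm was clear of everything, with the force reading near zero.
- **Refused move:** My first move call was rejected because its rows left out some keys. It had no effect on the arm.

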